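# Drive a stuck pivot pin out of a clamp link

### The job

The pivot pin is stuck in the steel clamp link that is held in the aluminium pin-removal stand, head down. Take the drift punch from its holder, feel for the recessed hole in the link's top and push the pin out downwards with the punch until it drops onto the tray under the link, touching the stand only with the punch and never pressing with more than 35 N; then stand the punch upright in its holder again, fully home, without disturbing the loose bottle, forceps and marker nearby.

Things in the scene. Friction and masses are not known exactly. Their poses are not given: they have to be found in the camera images.
- punch: Drift punch, 116 mm long, about 120 g, upright in its holder at the start. Origin: centre of the flat tip face at its lower end; z up along it. From the tip: round steel nose, 6 mm in diameter (1 mm chamfer at the tip), 0 to 40 mm; collar, 26 mm in diameter, 40 to 46 mm; black round handle, 18 mm in diameter, 46 to 112 mm; cap to 116 mm. Any yaw.
- punch_grip (a point): Centre line of the punch's handle, 85 mm above its tip: a good place to grip.
- holder: Fixed punch holder: grey block 46 x 46 mm on a black foot 64 x 64 mm, 50 mm high in all. Origin: centre of its underside, z up. A vertical socket 13 mm in diameter with a 2 mm chamfer opens in the middle of its top, 44 mm deep. With the punch home its collar rests on the block's top and its tip is 10 mm above the holder's origin.
- stand: Fixed aluminium pin-removal stand, 200 mm long. Origin: centre of its footprint on the worktop; y along its length, z up. Legs at y = +-68 mm, two rails along y at x = +-18.5 mm (12 mm wide, top at z = 72 mm). A white catch tray (72 x 116 x 16 mm) lies between the legs. The steel clamp link is clamped between the rails, its pin head down.
- link_mean (a point): Point on the stand at x = 0, y = 0, z = 78 mm, axes as the stand's: the MEAN place of the middle of the link's flat top. The link, a bar 86 mm long along y and 24 mm wide, was clamped by eye: its true middle lies at x = 0 but up to 18 mm either way along y, and is not measured. It does not shift when pushed.
- link_level (a point): Same point as link_mean. Exactly in the true middle of the link's top is its only hole: a vertical bore 8 mm in diameter, with a 1.5 mm chamfer round its mouth (11 mm wide at the top). Elsewhere the top is flat and level, so a punch tip slid along y under a few newtons drops into it.
- pin (a joint): How far the stuck pin has gone down, in m. At 0 its flat top end is 5 mm below the link's top; it starts at 0 to 3 mm. It goes only downwards, takes about 9 to 13 N to push while it is stuck, and comes loose at about 0.017 (top end 22 mm below the link's top): then it falls by itself to 0.039, its 12 mm head standing on the tray.
- forceps: Bystander: steel forceps lying flat, 120 mm long, 16 mm wide, 10 mm high; origin at the centre of its underside, long axis y.
- marker: Bystander: black-capped marker lying flat, 137 mm long, 13 mm high; origin at the centre of its underside, long axis y.
- amber: Bystander: the small brown bottle with a black cap that stands behind the punch holder, 45 mm across, 85 mm high; origin at the centre of its underside.
Things that resemble listed ones, but are neither listed nor needed, are in the scene too. There is more than one size of the punch; the job needs the largest.

How it is judged:
By the outcome, as a careful person would: the job done as asked, in the order asked, and still so for the second after the job is handed in, with the robot touching nothing.
It also fails if it takes over 69 s, if anything falls off the work surface, if the arm or the gripper's body presses on something with over 40 N, if the wrist force passes 120 N, or if a joint passes its speed limit or range.

### The arm

A 7-joint arm with a two-finger parallel gripper is mounted at the origin on a cart in front of the work surface, level with it; the furniture and walls round the work are solid. World frame = base frame: x ahead of the robot, y to its left, z up, the work surface at z = 0. Lengths are in m, angles in rad, forces in N, time in s.
With the tool pointing down it reaches from about 0.425 to 0.925 m from the base axis. Payload 6.8 kg.
Tool frame: the origin (TCP) lies on the mounting face of the last link; the fingertips stand 173 mm ahead of it and the grasp point (between the pads) lies 155 mm ahead of it; z points along the fingers, y is the direction in which the jaws open and shut (so a half turn about z gives the same grasp; the last joint's range is limited). The gripper opens to 85 mm and grips with 20 to 120 N. Pads are 22 mm wide; open, the fingers measure 114 mm over their backs; the gripper's body (76 mm by 85 mm) begins 54 mm behind the grasp point. The pads swing forward as they close: fully open they stand 13 mm farther back than shut.
Start: joints at [1.221, 0.477, 0.022, 1.555, -0.011, 1.109, -0.083], TCP at [0.162, -0.655, 0.405] pointing down, gripper open.
Joint ranges: [-2.96, 2.96], [-0.34, 2.1], [-1.41, 1.46], [0.24, 2.44], [-1.37, 4.51], [0.17, 1.92], [-2.96, 2.96]. Speed limits (rad/s): [2.39, 2.39, 3.14, 3.14, 3.14, 3.14, 3.14].

### API

Orientations are given as a unit quaternion [w, x, y, z].
In Python, from station import sensors, read_camera, bot gives the robot as it stands. The module is installed in compiled form; this text tells all that it offers.
- The arm moves only by the tool play_rows, never from a script. Its argument "commands" is a list of rows, each a list of 4 numbers: the shift along the tool's x, y, z in m, then the turn about the tool's z in degrees. A call has 1 to 20 rows; each row shifts and turns the commanded pose from where the row before left it, along the tool's axes as they then stand; what a row does not reach is not made up. A row lasts 1/10 s, in which the tool goes at most 50 mm and 8.59 degrees, less where a joint would pass 70% of its speed; a pose out of reach is approached as far as the arm can. A call with a gripper value outside its range is refused whole. "claw" is the finger opening in m, from 0 to 0.0854, set as the call begins (left out, the last holds). The fingers move at their own pace and stop on an object; "force" is the grip in N (left out, the last holds). Time passes only in rows, so rows that do not move let the fingers close. It gives the time, the measured TCP pose, the force and the opening at its end, in the units of the state.
- sensors.get_obs(): the state, without advancing time (a new reading comes with each control period).
- read_camera(name): name is "scene" or "top" or "wrist"; returns a dict with "frame" (420x560x3 uint8, blue, green, red), "depth" (420x560 float32, m along the optical axis (not along the pixel's ray), 0 where there is no reading), "fx", "fy", "cx", "cy" (pixels), "rvec" (rotation vector, rad) and "tvec" (3), from world to camera coordinates, as OpenCV has them; the wrist camera has in their place "T_tool_cam" (4x4, takes a point from camera to tool coordinates, whose origin is the TCP and whose axes are the flange's). Camera axes: x right, y down, z forward; pixel columns grow to the right and rows downward; lengths in m; the calibration is good to about 2 mm. A picture is of the moment at which its call begins: read the wrist's pose just before it.
- bot.hand_in(): hands the job in, once; it reports no verdict.
The state is a dict: "t": time; "q": joint angles; "joint_vel": joint speeds; "joint_torque": joint torques, N m; "eef_pos": TCP position; "tool_rot": TCP orientation; "contact_force": force on the tool from outside, world axes, zero at the start; "torque": the same for the moment, N m; "gripper_width": opening from 0.0 (shut) to 1.0 (fully open).
Only numpy, scipy, OpenCV 4.12 (cv2) and the standard library are available. Lean on these libraries where they do the work, as an engineer would, in place of code of your own. Each camera call takes 0.05 s, during which the arm holds its last target.

## Working session

There is one attempt and no reset: what is moved stays moved. The work goes in short steps, Python scripts to look and compute and a tool call to move; the robot and the scene stay as the last step left them, time stands still between calls to the robot, and variables do not carry over. Pictures are saved under pics/ and viewed, and the job is handed in when it is done.

Besides the shell and the picture viewer there is one more tool, called after "Emit:" as a command line: name --pt "numbers of a row" for each row, then --argument value for the rest. play_rows: Moves the arm, as the interface text tells. Its arguments: {"type":"object","properties":{"commands":{"type":"array"},"claw":{"type":"number"},"force":{"type":"number"}},"required":["commands"]}

```bash
ls; mkdir -p pics; cat > h.py <<'E'
import numpy as np,cv2
from station import sensors,read_camera,bot
from scipy.spatial.transform import Rotation as R
def T_wc(c,obs=None):
    T=np.eye(4)
    if 'rvec' in c:
        Rm=cv2.Rodrigues(np.array(c['rvec'],float))[0]
        T[:3,:3]=Rm.T;T[:3,3]=-Rm.T@np.array(c['tvec'],float).ravel()
    else:
        q=obs['tool_rot'];A=np.eye(4);A[:3,:3]=R.from_quat([q[1],q[2],q[3],q[0]]).as_matrix();A[:3,3]=obs['eef_pos']
        T=A@np.array(c['T_tool_cam'])
    return T
def ray_plane(c,T,u,v,z):
    d=T[:3,:3]@np.array([(u-c['cx'])/c['fx'],(v-c['cy'])/c['fy'],1]);o=T[:3,3]
    return o+d*(z-o[2])/d[2]
def cloud(c,T):
    h,w=c['depth'].shape;v,u=np.mgrid[:h,:w];d=c['depth']
    P=np.stack([(u-c['cx'])/c['fx']*d,(v-c['cy'])/c['fy']*d,d],-1)
    W=P@T[:3,:3].T+T[:3,3];W[d<=0]=np.nan
    return W
E
python3 - <<'E'
from h import *
o=sensors.get_obs()
print({k:np.round(v,4) for k,v in o.items()})
for n in('scene','top','wrist'):
    o=sensors.get_obs();c=read_camera(n);cv2.imwrite(f'pics/{n}0.png',c['frame']);T=T_wc(c,o);print(n,c['fx'],c['cx'],c['cy'],T.round(3).tolist())
    np.save(f'/tmp/{n}0.npy',cloud(c,T))
E
```

```text
pics
{'t': np.float64(0.0), 'q': array([ 1.2209,  0.4778,  0.0223,  1.5565, -0.0115,  1.1093, -0.0831]), 'joint_vel': array([-0.0011,  0.0001, -0.0003,  0.0014,  0.0005,  0.0003,  0.0014]), 'joint_torque': array([-8.00000e-04, -5.96448e+01,  1.60750e+00, -2.81189e+01,
        1.23000e-02,  9.50000e-03,  0.00000e+00]), 'eef_pos': array([ 0.1616, -0.6551,  0.4037]), 'tool_rot': array([-9.000e-04,  9.927e-01,  1.206e-01, -2.000e-04]), 'contact_force': array([ 0.9739,  0.5643, -0.3167]), 'torque': array([ 0.0192,  0.0236, -0.0128]), 'gripper_width': np.float64(0.999)}
scene 408.03607203390897 284.0946506114416 206.510174571199 [[0.851, -0.272, 0.449, 0.165], [-0.524, -0.428, 0.736, -0.691], [-0.008, -0.862, -0.507, 0.506], [0.0, 0.0, 0.0, 1.0]]
top 381.6909387473824 277.24433297883644 212.9612113066236 [[-0.009, -0.986, 0.166, 0.419], [-1.0, 0.012, 0.018, -0.084], [-0.02, -0.166, -0.986, 0.942], [0.0, 0.0, 0.0, 1.0]]
wrist 346.6118516958264 284.6012251200782 207.6615442895035 [[0.24, -0.925, -0.295, 0.237], [-0.971, -0.229, -0.071, -0.638], [-0.002, 0.304, -0.953, 0.373], [0.0, 0.0, 0.0, 1.0]]
```

View pics/scene0.png

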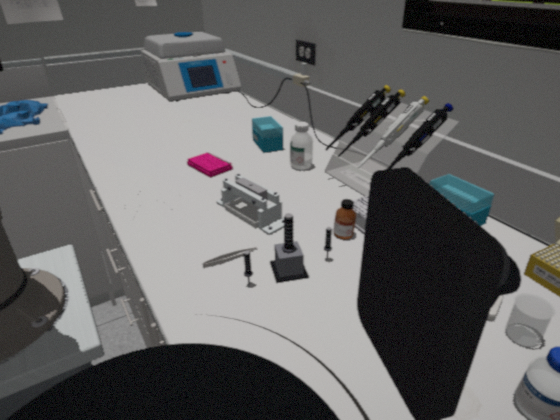

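View pics/top0.png

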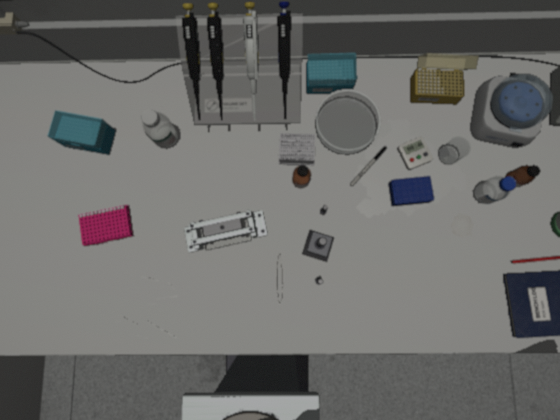

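View pics/wrist0.png

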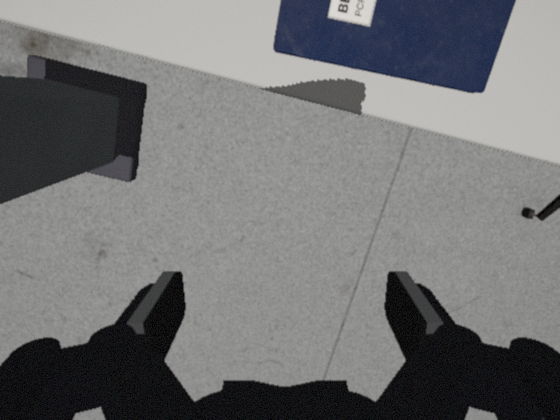

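The top view shows the stand at about (227,230), the holder with the large punch at (319,243), small decoy punches at (324,209) and (320,280), the bottle at (302,176), the forceps at (280,278) and the marker at (369,165). I'll zoom in and measure these.

```bash
python3 - <<'E'
from h import *
im=cv2.imread('pics/top0.png');cv2.imwrite('pics/topz.png',cv2.resize(im[150:310,175:375],None,fx=4,fy=3.75,interpolation=cv2.INTER_CUBIC))
im=cv2.imread('pics/scene0.png');cv2.imwrite('pics/scz.png',cv2.resize(im[160:300,190:370],None,fx=4.4,fy=4.2,interpolation=cv2.INTER_CUBIC))
c=read_camera('top');T=T_wc(c)
W=cloud(c,T)
for n,(u,v) in dict(stand=(227,230),cap=(321,242),small1=(324,209),small2=(320,280),bottle=(302,170),tab=(350,300),st1=(190,240),st2=(262,222)).items():
    print(n,W[v,u].round(4))
Z=W[...,2]
# block-high pts
for lo,hi,n in((.044,.056,'block'),(.115,.14,'cap'),(.068,.085,'standtop')):
    m=(Z>lo)&(Z<hi)&(W[...,0]<.62)&(W[...,0]>.35)&(W[...,1]>-.3)&(W[...,1]<.3)
    m=m.astype(np.uint8);k,l,s,ce=cv2.connectedComponentsWithStats(m)
    for i in range(1,k):
        if s[i,4]>5:
            P=W[l==i];r=cv2.minAreaRect(P[:,:2].astype(np.float32)*1000);print(n,s[i],P.mean(0).round(4),np.round(r[0],1),np.round(r[1],1),round(r[2],1))
E
```

```text
stand [0.5261 0.0465 0.0788]
cap [ 0.4921 -0.1623  0.1259]
small1 [ 0.5737 -0.1768  0.069 ]
small2 [ 0.4118 -0.1622  0.0786]
bottle [ 0.6634 -0.127   0.0847]
tab [ 0.3632 -0.2399 -0.    ]
st1 [0.5112 0.1485 0.0075]
st2 [ 0.5536 -0.0294  0.0091]
block [246 209   6   3   8] [ 5.771e-01 -4.000e-04  5.070e-02] [ 5.779e+02 -1.000e-01] [11.9  4.2] 79.7
block [248 215   7  12  51] [ 0.5502 -0.0053  0.0507] [550.7  -5. ] [27.9 11.5] 12.1
block [190 222   6   2   6] [0.5492 0.1329 0.0509] [549.5 133.5] [ 2.  11.2] 13.5
block [192 228   7  11  52] [0.5224 0.1272 0.0511] [523.4 127.1] [14.2 24.2] 83.5
block [251 230   6   6  21] [ 0.5211 -0.0118  0.0512] [521.3 -12.2] [ 8.7 12.8] 29.5
block [308 231  24  25 294] [ 0.4949 -0.1649  0.0513] [ 496.1 -166. ] [46.  46.1] 71.7
block [194 244   6   5  21] [0.4929 0.121  0.0514] [492.8 121.4] [ 7.7 10.8] 14.2
cap [319 237   8   8  54] [ 0.4953 -0.1653  0.1258] [ 495.3 -165.8] [15.3 15.2] 86.3
standtop [323 204   5   6  23] [ 0.5776 -0.1787  0.0759] [ 578.1 -179.3] [10.1 10. ] 51.5
standtop [ 188  211   67   34 1088] [0.5334 0.06   0.0753] [533.9  61.1] [ 49.7 147.8] 12.1
standtop [317 243   5   4   6] [ 0.4897 -0.1615  0.0774] [ 489.8 -161.3] [11.1  1.9] 51.4
standtop [318 278   5   5  22] [ 0.4116 -0.1626  0.0763] [ 411.8 -162.4] [9.  8.8] 89.7
```

View pics/topz.png

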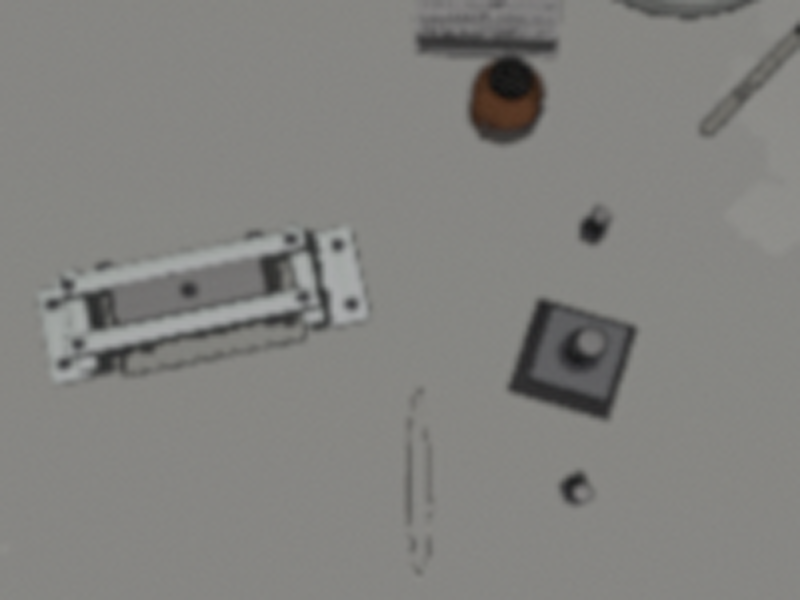

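View pics/scz.png

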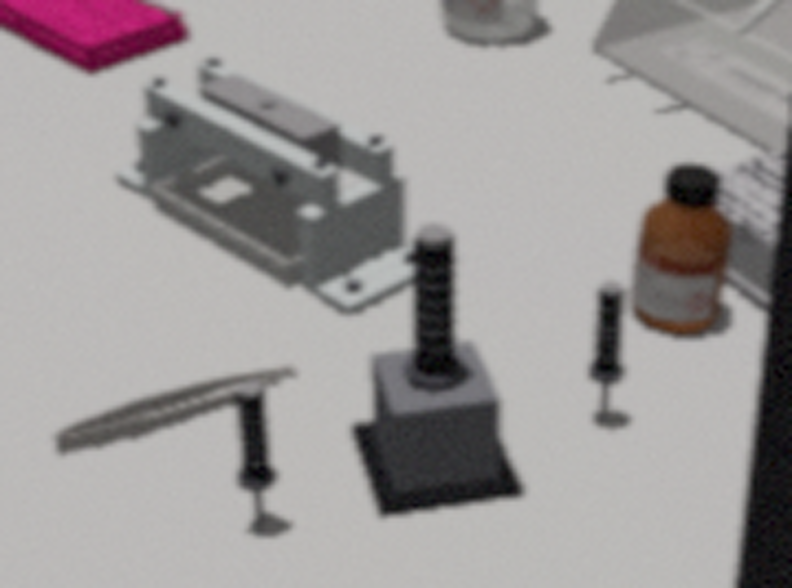

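The recessed hole shows in the zoomed top view at about (188,290), full-image (222,227). I'll compute the targets, then move above the holder.

```bash
python3 - <<'E'
from h import *
c=read_camera('top');T=T_wc(c);g=cv2.cvtColor(c['frame'],cv2.COLOR_BGR2GRAY).astype(float)
sub=g[222:233,212:233].astype(int);print(sub)
w=np.clip(75-g[224:231,218:227],0,None);v,u=np.mgrid[224:231,218:227]
u0,v0=(u*w).sum()/w.sum(),(v*w).sum()/w.sum();print(u0,v0,ray_plane(c,T,u0,v0,.078))
W=cloud(c,T);Z=W[...,2]
m=(Z>.066)&(Z<.0765);m[:,:185]=0;m[:,262:]=0;m[:205]=0;m[250:]=0
P=W[m];r=cv2.minAreaRect(P[:,:2].astype(np.float32)*1000);print('rails',r)
m=(Z>.0765)&(Z<.084);m[:,:185]=0;m[:,262:]=0;m[:205]=0;m[250:]=0
P=W[m];print('link',cv2.minAreaRect(P[:,:2].astype(np.float32)*1000),P[:,2].mean())
o=sensors.get_obs();print(T_wc({'T_tool_cam':np.eye(4)},o).round(4))
E
```

```text
[[166 163 164 161 153 140 139 143 139 130 123 119 119 117 115 114 113 114
  113 115 114]
 [152 144 143 140 130 116 114 118 119 117 114 113 114 114 114 114 114 114
  114 115 114]
 [128 120 118 118 116 112 112 112 109 105 106 108 113 115 115 115 115 116
  115 115 116]
 [115 113 111 114 114 114 113 110  99  85  84  94 107 114 116 116 115 116
  117 116 116]
 [114 113 113 112 115 115 114 105  83  60  59  74  96 113 116 116 116 115
  115 116 115]
 [114 115 114 114 115 115 115 105  76  51  53  66  91 111 115 115 115 116
  116 116 117]
 [114 115 116 115 115 114 114 107  88  67  63  76  98 113 117 116 116 115
  116 117 117]
 [114 114 114 115 114 116 115 112 105  96  91  99 110 114 116 115 114 113
  112 112 106]
 [113 113 114 114 114 115 116 115 114 113 110 113 112 112 112 108 104 104
  104 103 101]
 [114 114 115 115 115 115 115 114 114 112 109 107 103 104 104 101 104 118
  126 131 132]
 [115 115 114 113 112 110 108 104 105 104 102 100 108 125 130 131 136 146
  156 161 161]]
221.65420560747663 226.88785046728972 [0.53350561 0.05901124 0.078     ]
rails ((533.7814331054688, 61.2579345703125), (57.54037094116211, 148.07229614257812), 12.219746589660645)
link ((534.3658447265625, 59.50194549560547), (45.3000373840332, 141.25010681152344), 12.43313980102539) 0.07913016004069316
[[ 9.709e-01  2.395e-01 -2.000e-04  1.616e-01]
 [ 2.395e-01 -9.709e-01  8.000e-04 -6.553e-01]
 [-0.000e+00 -8.000e-04 -1.000e+00  4.042e-01]
 [ 0.000e+00  0.000e+00  0.000e+00  1.000e+00]]
```

Emit:
play_rows --pt "0.022 -0.02 0 0" --pt "0.022 -0.02 0 0" --pt "0.022 -0.02 0 0" --pt "0.022 -0.02 0 0" --pt "0.022 -0.02 0 0" --pt "0.022 -0.02 0 0" --pt "0.022 -0.02 0 0" --pt "0.022 -0.02 0 0" --pt "0.022 -0.02 0 0" --pt "0.022 -0.02 0 0" --pt "0.022 -0.02 0 0" --pt "0.022 -0.02 0 0" --pt "0.022 -0.02 0 0" --pt "0.022 -0.02 0 0" --pt "0.022 -0.02 0 0" --pt "0.022 -0.02 0 0" --pt "0.022 -0.02 0 0" --pt "0.022 -0.02 0 0" --pt "0.022 -0.02 0 0" --pt "0.022 -0.015 0 2" --claw 0.0854

```text
t: 2.25
eef_pos: [0.4947, -0.165, 0.4048]
tool_rot: [-0.0, 0.995, 0.103, 0.0]
contact_force: [1.3, -0.8, 0.1]
gripper_width: 0.998
```

```bash
python3 - <<'E'
from h import *
o=sensors.get_obs();c=read_camera('wrist');cv2.imwrite('pics/w1.png',c['frame']);T=T_wc(c,o)
W=cloud(c,T);Z=W[...,2]
print(T_wc({'T_tool_cam':np.eye(4)},o).round(4).tolist())
for lo,hi,n in((.044,.054,'block'),(.12,.13,'cap'),(.068,.085,'s')):
    m=((Z>lo)&(Z<hi)).astype(np.uint8);k,l,s,ce=cv2.connectedComponentsWithStats(m)
    for i in range(1,k):
        if s[i,4]>60:
            P=W[l==i];r=cv2.minAreaRect(P[:,:2].astype(np.float32)*1000);print(n,s[i],P.mean(0).round(4),np.round(r[0],1),np.round(r[1],1),round(r[2],1))
E
```

```text
[[0.9786, 0.2057, -0.0, 0.4947], [0.2057, -0.9786, 0.0001, -0.165], [0.0, -0.0001, -1.0, 0.4048], [0.0, 0.0, 0.0, 1.0]]
block [263   0  36   9 145] [ 0.6414 -0.1318  0.0492] [ 642.1 -131.7] [ 5.4 29.1] 11.9
block [109  51  25  76 822] [ 0.5475 -0.0075  0.0488] [546.6  -6. ] [63.3 12.7] 12.3
block [90 76  7 29 74] [0.5414 0.0157 0.0518] [541.5  15.6] [23.4  2.2] 12.0
block [ 253  149   65   60 1441] [ 0.5003 -0.1651  0.0494] [ 494.5 -166.5] [46.3 46.7] 71.5
cap [274 193  23  23 401] [ 0.4958 -0.1662  0.1243] [ 494.6 -166.5] [17.3 16.8] 12.6
s [   0   58  114   47 4379] [0.5442 0.0405 0.0747] [544.1  34.8] [35.7 93. ] 11.9
s [   0  106  121   15 1726] [0.5189 0.0335 0.0715] [518.5  34.2] [ 11.6 101.8] 11.9
s [275 178  20  11  81] [ 0.5015 -0.1647  0.0767] [ 500.1 -164.5] [ 6.5 17.2] 18.6
```

View pics/w1.png

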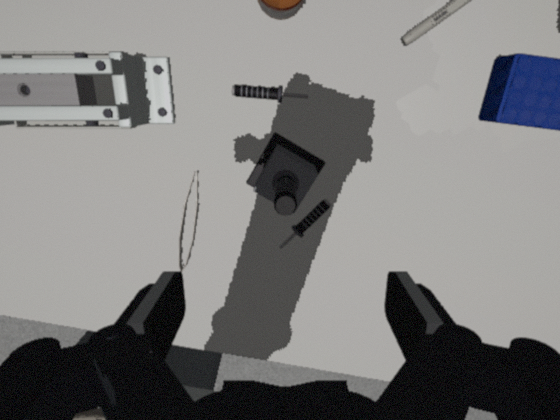

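The wrist view shows the cap at (285,204), the stand on the left, and the decoys looking elongated at (258,92) and (312,218). I'll check whether the decoys are still upright.

```bash
python3 - <<'E'
from h import *
o=sensors.get_obs();c=read_camera('wrist');T=T_wc(c,o);W=cloud(c,T)
print(T.round(3))
for p in((238,92),(262,93),(280,94),(302,96),(325,206),(298,230),(284,244)):print(p,W[p[1],p[0]].round(4))
c=read_camera('scene');cv2.imwrite('pics/s1.png',cv2.resize(c['frame'][140:320,180:400],None,fx=3.5,fy=3.3))
E
```

```text
[[ 0.209 -0.933 -0.295  0.573]
 [-0.978 -0.2   -0.061 -0.146]
 [-0.002  0.301 -0.954  0.374]
 [ 0.     0.     0.     1.   ]]
(238, 92) [ 0.5694 -0.0987  0.0084]
(262, 93) [ 0.5734 -0.1226  0.0108]
(280, 94) [ 0.5762 -0.1403  0.013 ]
(302, 96) [ 5.792e-01 -1.626e-01 -5.000e-04]
(325, 206) [ 0.4718 -0.2128  0.009 ]
(298, 230) [ 0.437  -0.1902  0.0066]
(284, 244) [ 4.139e-01 -1.789e-01 -4.000e-04]
```

View pics/s1.png

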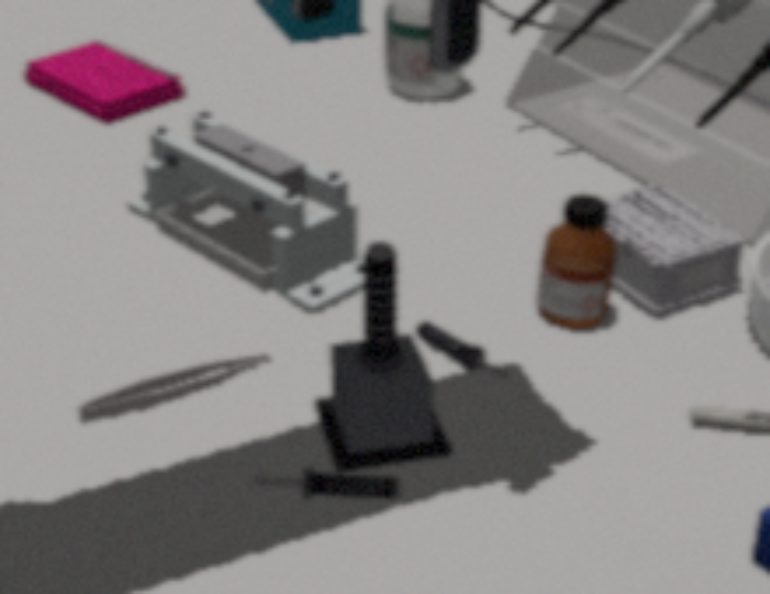

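The small punches tipped over on their own: the fingers were more than 0.1 m above them. They are lookalikes, and they now lie clear of the holder. Next I descend on the large punch.

Emit:
play_rows --pt "0 0.001 0.014 0" --pt "0 0 0.014 0" --pt "0 0 0.014 0" --pt "0 0 0.014 0" --pt "0 0 0.014 0" --pt "0 0 0.014 0" --pt "0 0 0.014 0" --pt "0 0 0.014 0" --pt "0 0 0.014 0" --pt "0 0 0.014 0" --pt "0 0 0.01 0" --pt "0 0 0.005 0" --pt "0 0 0 0" --pt "0 0 0 0"

```text
t: 3.8
eef_pos: [0.4947, -0.1675, 0.25]
tool_rot: [0.0, 0.995, 0.103, 0.0]
contact_force: [0.2, -0.1, -0.5]
gripper_width: 0.998
```

Emit:
play_rows --pt "0 0 0 0" --pt "0 0 0 0" --pt "0 0 0 0" --pt "0 0 0 0" --pt "0 0 0 0" --pt "0 0 0 0" --pt "0 0 0 0" --pt "0 0 0 0" --pt "0 0 0 0" --pt "0 0 0 0" --claw 0.0 --force 100

```text
t: 4.8
eef_pos: [0.4944, -0.1675, 0.2497]
tool_rot: [-0.0, 0.995, 0.103, -0.0]
contact_force: [-0.9, 0.3, 0.5]
gripper_width: 0.184
```

```bash
python3 - <<'E'
from h import *
im=cv2.imread('pics/w1.png',0).astype(float)
print(im[80:102,14:38].astype(int))
c=read_camera('wrist')
o=dict(eef_pos=[0.4947,-0.165,0.4048],tool_rot=[0,np.cos(np.radians(5.935)),np.sin(np.radians(5.935)),0])
T=T_wc(c,o);s=im[82:99,16:34];w=np.clip(60-s,0,None);v,u=np.mgrid[82:99,16:34]
u0,v0=(u*w).sum()/w.sum(),(v*w).sum()/w.sum();print(u0,v0,ray_plane(c,T,u0,v0,.078))
o=sensors.get_obs();print(o['eef_pos'],o['q'].round(3),o['contact_force'])
cv2.imwrite('pics/w2.png',c['frame'])
E
```

```text
[[128 128 127 129 128 128 130 130 130 130 127 129 131 129 129 128 128 131
  132 131 129 129 131 129]
 [127 127 127 129 128 129 130 129 127 128 126 131 131 130 128 129 128 131
  132 129 129 130 129 132]
 [124 126 127 128 127 123 125 122 119 119 123 125 125 130 129 124 130 129
  126 127 126 130 127 130]
 [127 127 124 125 120 115 111 105  94  91 101 116 122 124 126 125 127 128
  130 124 126 129 127 126]
 [124 126 126 123 113 100 101  99  90  85  90 104 113 122 125 127 128 129
  127 124 127 126 127 128]
 [126 127 125 118 102 100  94  84  69  63  65  73  84 105 121 127 129 129
  126 126 130 126 128 127]
 [127 129 125 111 104 104  92  67  54  54  46  45  59  86 110 123 128 129
  129 130 129 129 129 128]
 [128 131 123 109 105  97  78  55  41  40  44  43  55  66  86 112 129 131
  127 130 127 127 129 130]
 [129 128 125 108 100  98  71  47  42  48  49  44  54  62  71  98 123 129
  131 129 129 128 133 130]
 [129 129 124 108 101  93  70  47  48  41  48  45  54  64  62  83 116 127
  128 131 130 130 131 129]
 [127 130 129 111 101  97  73  51  42  46  50  45  60  57  65  72 109 126
  130 130 129 12
[... 621 characters left out ...]
8 126 127 125 128 127 129 130 123 120 122 121 122 124 126 125 130 129
  130 130 125 127 128 130]
 [127 131 129 127 126 126 127 129 130 128 129 129 128 127 126 130 131 127
  129 128 131 130 128 130]
 [128 129 129 129 128 128 130 129 129 127 127 130 131 126 127 129 130 130
  132 129 129 128 130 131]
 [133 129 130 129 130 128 130 129 130 128 130 129 132 129 130 131 129 131
  131 130 133 131 130 130]
 [127 129 131 129 131 131 130 132 133 128 131 131 131 130 129 129 130 133
  131 132 131 132 132 131]]
23.704198473282442 89.41603053435115 [0.53282269 0.05707472 0.078     ]
[ 0.4944001  -0.16749999  0.24967921] [ 0.41   0.451 -0.25   2.033  0.173  0.678 -1.315] [-1.02489791  0.54622361  0.36967964]
```

View pics/w2.png

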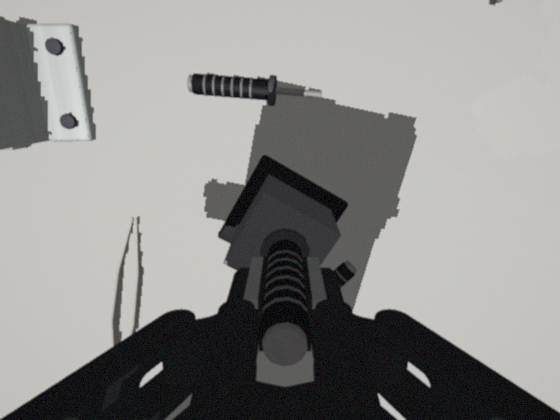

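The punch is gripped and still home, seen at (285,270) in the wrist view. Now I lift it, move to about 10 mm short of the hole estimate (0.533, 0.058), and then feel for the hole.

Emit:
play_rows --pt "0 0 -0.005 0" --pt "0 0 -0.01 0" --pt "0 0 -0.016 0" --pt "0 0 -0.016 0" --pt "0 0 -0.016 0" --pt "0 0 -0.016 0" --pt "0 0 -0.016 0" --pt "0 0 -0.015 0" --pt "0 0 0 0"

```text
t: 5.75
eef_pos: [0.4952, -0.1676, 0.3624]
tool_rot: [0.001, 0.995, 0.103, 0.002]
contact_force: [-0.7, -0.7, -0.5]
gripper_width: 0.183
```

Emit:
play_rows --pt "0.005 -0.012 0 0" --pt "0.007 -0.017 0 0" --pt "0.007 -0.017 0 0" --pt "0.007 -0.017 0 0" --pt "0.007 -0.017 0 0" --pt "0.007 -0.017 0 0" --pt "0.007 -0.017 0 0" --pt "0.007 -0.017 0 0" --pt "0.007 -0.017 0 0" --pt "0.007 -0.017 0 0" --pt "0.007 -0.017 0 0" --pt "0.006 -0.012 0 0" --pt "0.005 -0.009 0 0" --pt "0 0 0 0" --pt "0 0 0 0"

```text
t: 7.25
eef_pos: [0.5369, 0.0484, 0.3594]
tool_rot: [0.0, 0.995, 0.103, -0.0]
contact_force: [0.1, -0.2, -0.2]
gripper_width: 0.185
```

```bash
python3 - <<'E'
from h import *
o=sensors.get_obs();print(T_wc({'T_tool_cam':np.eye(4)},o).round(4).tolist(),o['contact_force'],o['t'])
for n in('wrist','scene','top'):
    c=read_camera(n);cv2.imwrite(f'pics/{n}3.png',c['frame'])
a=cv2.imread('pics/scene3.png')[110:270,170:370];b=cv2.imread('pics/wrist3.png')[100:420,100:460]
cv2.imwrite('pics/c3.png',np.hstack([cv2.resize(a,(400,320)),cv2.resize(b,(360,320))]))
E
```

```text
[[0.9787, 0.2052, -0.0006, 0.5369], [0.2052, -0.9787, -0.0005, 0.0484], [-0.0007, 0.0004, -1.0, 0.3594], [0.0, 0.0, 0.0, 1.0]] [ 0.11859614 -0.22585083 -0.19028252] 7.25
```

View pics/c3.png

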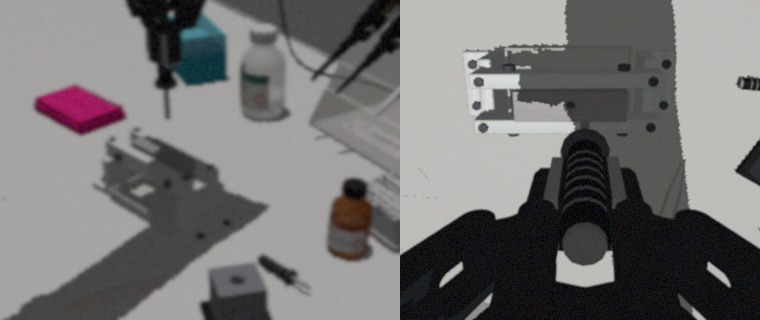

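The punch hangs straight in the grip. The hole shows in the wrist view near (270,205), just beyond the tip at about (285,225). I'll measure both.

```bash
python3 - <<'E'
from h import *
o=sensors.get_obs();c=read_camera('wrist');T=T_wc(c,o);im=c['frame']
cv2.imwrite('pics/w4.png',cv2.resize(im[180:250,240:330],None,fx=8,fy=8,interpolation=cv2.INTER_CUBIC))
for p in((270,205),):print(ray_plane(c,T,*p,.078))
Ti=np.linalg.inv(T)
for z in (.2397,.195,.155,.124):  # points on tool axis
    A=T_wc({'T_tool_cam':np.eye(4)},o);p=Ti@A@np.array([0,0,z,1]);print(z,c['fx']*p[0]/p[2]+c['cx'],c['fy']*p[1]/p[2]+c['cy'])
E
```

```text
[0.53426023 0.05722448 0.078     ]
0.2397 282.7375495474073 223.61488206006874
0.195 282.28187368370857 253.6349719438254
0.155 281.6413330179573 295.834021513778
0.124 280.84462289843 348.3215708989289
```

View pics/w4.png

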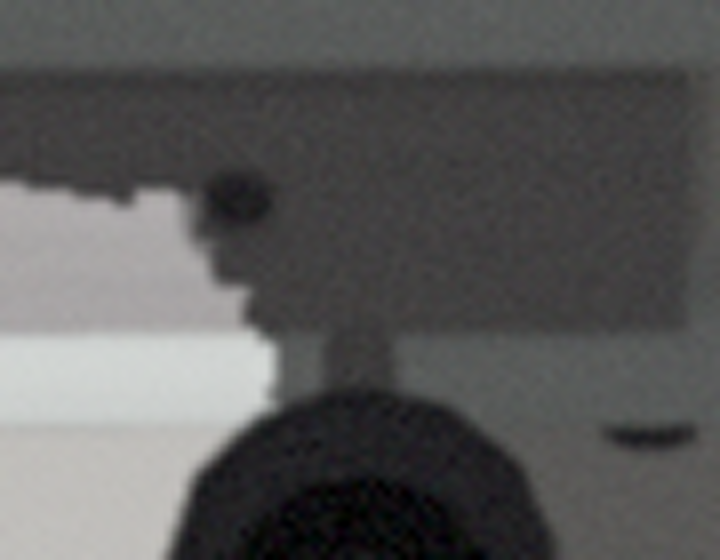

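Emit:
play_rows --pt "-0.001 0 0.01 0" --pt "0 0 0.01 0" --pt "0 0 0.008 0" --pt "0 0 0.005 0" --pt "0 0 0.003 0" --pt "0 0 0.002 0" --pt "0 0 0 0" --pt "0 0 0 0"

```text
t: 8.25
eef_pos: [0.5361, 0.0487, 0.3219]
tool_rot: [-0.0, 0.995, 0.103, 0.0]
contact_force: [-0.9, -0.8, -0.9]
gripper_width: 0.183
```

Emit:
play_rows --pt "0 0 0.001 0" --pt "0 0 0 0"

```text
t: 8.45
eef_pos: [0.536, 0.0486, 0.3208]
tool_rot: [0.0, 0.995, 0.103, 0.0]
contact_force: [0.6, -0.7, -1.1]
gripper_width: 0.182
```

Emit:
play_rows --pt "0 0 0.001 0" --pt "0 0 0 0"

```text
t: 8.65
eef_pos: [0.5359, 0.0486, 0.3197]
tool_rot: [0.0, 0.995, 0.103, -0.0]
contact_force: [0.7, -0.2, -1.0]
gripper_width: 0.182
```

Emit:
play_rows --pt "0 0 0.001 0" --pt "0 0 0 0"

```text
t: 8.85
eef_pos: [0.5359, 0.0486, 0.3186]
tool_rot: [0.0, 0.995, 0.103, -0.0]
contact_force: [-0.0, -0.2, -1.7]
gripper_width: 0.184
```

Emit:
play_rows --pt "0 0 0.0005 0" --pt "0 0 0 0"

```text
t: 9.05
eef_pos: [0.5359, 0.0486, 0.3181]
tool_rot: [0.0, 0.995, 0.103, -0.0]
contact_force: [-0.4, -0.1, -0.5]
gripper_width: 0.188
```

Emit:
play_rows --pt "0 0 0.0005 0" --pt "0 0 0 0"

```text
t: 9.25
eef_pos: [0.536, 0.0486, 0.3177]
tool_rot: [-0.0, 0.995, 0.103, 0.0]
contact_force: [-0.0, 0.2, -0.2]
gripper_width: 0.184
```

Emit:
play_rows --pt "0 0 0.0005 0" --pt "0 0 0 0"

```text
t: 9.45
eef_pos: [0.5361, 0.0487, 0.3175]
tool_rot: [0.0, 0.995, 0.103, 0.0]
contact_force: [-1.1, -0.0, 2.3]
gripper_width: 0.186
```

Emit:
play_rows --pt "0 0 0.0005 0" --pt "0 0 0 0"

```text
t: 9.65
eef_pos: [0.5362, 0.0487, 0.3174]
tool_rot: [0.0, 0.995, 0.103, 0.0]
contact_force: [-2.7, -0.2, 6.7]
gripper_width: 0.19
```

Emit:
play_rows --pt "0 -0.001 0 0" --pt "0 -0.001 0 0" --pt "0 -0.001 0 0" --pt "0 -0.001 0 0" --pt "0 0 0 0"

```text
t: 10.15
eef_pos: [0.5357, 0.0514, 0.3174]
tool_rot: [0.001, 0.995, 0.103, 0.001]
contact_force: [-0.0, -4.0, 5.3]
gripper_width: 0.184
```

Emit:
play_rows --pt "0 -0.001 0 0" --pt "0 -0.001 0 0" --pt "0 -0.001 0 0" --pt "0 0 0 0"

```text
t: 10.55
eef_pos: [0.5352, 0.0545, 0.3174]
tool_rot: [0.001, 0.995, 0.103, 0.001]
contact_force: [1.0, -4.1, 6.4]
gripper_width: 0.187
```

Emit:
play_rows --pt "0 -0.001 0 0" --pt "0 -0.001 0 0" --pt "0 0 0 0"

```text
t: 10.85
eef_pos: [0.5347, 0.0569, 0.3173]
tool_rot: [0.0, 0.995, 0.103, 0.001]
contact_force: [1.4, -3.7, 5.7]
gripper_width: 0.184
```

Emit:
play_rows --pt "0 -0.001 0 0" --pt "0 0 0 0"

```text
t: 11.05
eef_pos: [0.5343, 0.0582, 0.317]
tool_rot: [0.0, 0.995, 0.103, 0.001]
contact_force: [2.2, -2.9, 4.6]
gripper_width: 0.188
```

Emit:
play_rows --pt "0 -0.001 0 0" --pt "0 0 0 0"

```text
t: 11.25
eef_pos: [0.533, 0.0601, 0.316]
tool_rot: [-0.0, 0.995, 0.104, -0.001]
contact_force: [0.0, -0.2, -1.4]
gripper_width: 0.184
```

Emit:
play_rows --pt "0 -0.001 0 0" --pt "0 0 0 0"

```text
t: 11.45
eef_pos: [0.533, 0.0605, 0.3161]
tool_rot: [0.0, 0.995, 0.103, -0.001]
contact_force: [-0.5, -1.7, -2.0]
gripper_width: 0.182
```

The tip has dropped into the mouth: z fell and the force vanished. I'll back off about 0.5 mm and go down gently.

Emit:
play_rows --pt "0 0.0005 0.001 0" --pt "0 0 0.001 0" --pt "0 0 0 0"

```text
t: 11.75
eef_pos: [0.5335, 0.06, 0.3144]
tool_rot: [-0.0, 0.995, 0.103, -0.0]
contact_force: [-1.0, 0.0, -0.8]
gripper_width: 0.185
```

Emit:
play_rows --pt "0 0 0.0005 0" --pt "0 0 0.0005 0" --pt "0 0 0 0"

```text
t: 12.05
eef_pos: [0.5336, 0.0599, 0.3136]
tool_rot: [-0.0, 0.995, 0.103, -0.0]
contact_force: [0.2, -1.1, -1.1]
gripper_width: 0.185
```

Emit:
play_rows --pt "0 0 0.0005 0" --pt "0 0 0.0005 0" --pt "0 0 0 0"

```text
t: 12.35
eef_pos: [0.5336, 0.0599, 0.3126]
tool_rot: [0.0, 0.995, 0.103, -0.0]
contact_force: [-0.3, -1.2, -1.2]
gripper_width: 0.187
```

Emit:
play_rows --pt "0 0 0.0005 0" --pt "0 0 0.0005 0" --pt "0 0 0 0"

```text
t: 12.65
eef_pos: [0.5336, 0.0598, 0.3116]
tool_rot: [0.0, 0.995, 0.103, -0.0]
contact_force: [-0.2, -1.0, -1.1]
gripper_width: 0.188
```

Emit:
play_rows --pt "0 0 0.0005 0" --pt "0 0 0.0005 0" --pt "0 0 0 0"

```text
t: 12.95
eef_pos: [0.5337, 0.0599, 0.311]
tool_rot: [0.0, 0.995, 0.103, 0.0]
contact_force: [-3.0, -0.4, 3.2]
gripper_width: 0.183
```

Emit:
play_rows --pt "0 0 0.0005 0" --pt "0 0 0.0005 0" --pt "0 0 0 0"

```text
t: 13.25
eef_pos: [0.5338, 0.0599, 0.3103]
tool_rot: [0.0, 0.995, 0.103, 0.0]
contact_force: [-3.2, -1.1, 5.4]
gripper_width: 0.186
```

Emit:
play_rows --pt "0 0 0.0005 0" --pt "0 0 0.0005 0" --pt "0 0 0.0005 0" --pt "0 0 0 0"

```text
t: 13.65
eef_pos: [0.5338, 0.0599, 0.3089]
tool_rot: [0.0, 0.995, 0.103, 0.0]
contact_force: [-2.8, -1.1, 6.6]
gripper_width: 0.182
```

Emit:
play_rows --pt "0 0 0.0005 0" --pt "0 0 0.0005 0" --pt "0 0 0.0005 0" --pt "0 0 0.0005 0" --pt "0 0 0 0"

```text
t: 14.15
eef_pos: [0.5338, 0.0599, 0.3068]
tool_rot: [0.0, 0.995, 0.103, 0.0]
contact_force: [-2.4, -0.9, 7.3]
gripper_width: 0.183
```

Emit:
play_rows --pt "-0.0003 0 0.0005 0" --pt "0 0 0.0005 0" --pt "0 0 0.0005 0" --pt "0 0 0.0005 0" --pt "0 0 0.0005 0" --pt "0 0 0.0005 0" --pt "0 0 0.0005 0" --pt "0 0 0.0005 0" --pt "0 0 0 0"

```text
t: 15.05
eef_pos: [0.5336, 0.0599, 0.3029]
tool_rot: [0.0, 0.995, 0.103, 0.001]
contact_force: [-2.8, -1.4, 6.4]
gripper_width: 0.186
```

Emit:
play_rows --pt "0 0 0.0005 0" --pt "0 0 0.0005 0" --pt "0 0 0.0005 0" --pt "0 0 0.0005 0" --pt "0 0 0.0005 0" --pt "0 0 0.0005 0" --pt "0 0 0.0005 0" --pt "0 0 0.0005 0" --pt "0 0 0 0"

```text
t: 15.95
eef_pos: [0.5335, 0.0599, 0.2988]
tool_rot: [0.0, 0.995, 0.103, 0.0]
contact_force: [-1.1, -0.7, 6.4]
gripper_width: 0.187
```

Emit:
play_rows --pt "0 0 0.0005 0" --pt "0 0 0.0005 0" --pt "0 0 0.0005 0" --pt "0 0 0.0005 0" --pt "0 0 0 0"

```text
t: 16.45
eef_pos: [0.5335, 0.0599, 0.2968]
tool_rot: [0.0, 0.995, 0.103, 0.0]
contact_force: [-1.3, -1.5, 5.4]
gripper_width: 0.185
```

Emit:
play_rows --pt "0 0 0.0005 0" --pt "0 0 0.0005 0" --pt "0 0 0.0005 0" --pt "0 0 0.0005 0" --pt "0 0 0 0"

```text
t: 16.95
eef_pos: [0.5333, 0.0599, 0.2939]
tool_rot: [-0.0, 0.995, 0.103, -0.0]
contact_force: [-0.8, -0.3, -1.1]
gripper_width: 0.186
```

Emit:
play_rows --pt "0 0 0.0005 0" --pt "0 0 0.0005 0" --pt "0 0 0 0"

```text
t: 17.25
eef_pos: [0.5333, 0.0599, 0.2931]
tool_rot: [-0.0, 0.995, 0.103, -0.0]
contact_force: [-0.8, -0.1, -1.7]
gripper_width: 0.185
```

```bash
python3 - <<'E'
from h import *
c=read_camera('scene');cv2.imwrite('pics/s5.png',cv2.resize(c['frame'][130:270,190:350],None,fx=4.5,fy=4.2,interpolation=cv2.INTER_CUBIC))
o=sensors.get_obs();print(o['eef_pos'],o['contact_force'])
E
```

```text
[0.53329951 0.05987286 0.29311958] [ 0.06696021  0.40162961 -0.85729271]
```

View pics/s5.png

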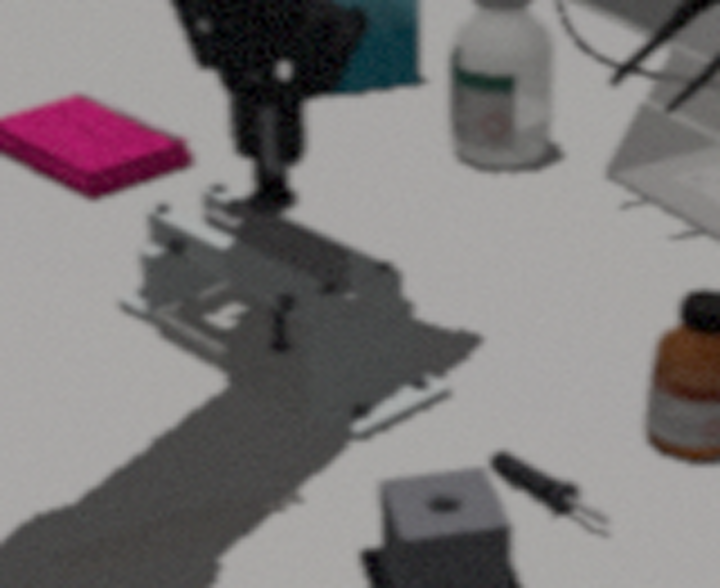

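The push force fell to zero at about 22 mm depth. A dark object at (280,325) below the rail looks like the dropped pin. I'll withdraw the punch and check.

Emit:
play_rows --pt "0 0 -0.003 0" --pt "0 0 -0.006 0" --pt "0 0 -0.008 0" --pt "0 0 -0.01 0" --pt "0 0 -0.012 0" --pt "0 0 -0.012 0" --pt "0 0 -0.012 0" --pt "0 0 -0.007 0" --pt "0 0 0 0"

```text
t: 18.2
eef_pos: [0.5337, 0.0599, 0.3646]
tool_rot: [0.0, 0.995, 0.103, 0.001]
contact_force: [0.8, 0.3, -0.7]
gripper_width: 0.183
```

Emit:
play_rows --pt "-0.007 0.017 0 0" --pt "-0.007 0.017 0 0" --pt "-0.007 0.017 0 0" --pt "-0.007 0.017 0 0" --pt "-0.007 0.017 0 0" --pt "-0.007 0.017 0 0" --pt "-0.007 0.017 0 0" --pt "-0.007 0.017 0 0" --pt "0 0 0 0"

```text
t: 19.1
eef_pos: [0.5057, -0.0875, 0.3626]
tool_rot: [0.001, 0.995, 0.101, -0.001]
contact_force: [-0.6, -0.5, -1.7]
gripper_width: 0.185
```

```bash
python3 - <<'E'
from h import *
c=read_camera('scene');cv2.imwrite('pics/s6.png',cv2.resize(c['frame'][140:290,190:350],None,fx=4.5,fy=4,interpolation=cv2.INTER_CUBIC))
c=read_camera('top');cv2.imwrite('pics/t6.png',cv2.resize(c['frame'][190:270,175:275],None,fx=7,fy=7,interpolation=cv2.INTER_CUBIC))
o=sensors.get_obs();c=read_camera('wrist');cv2.imwrite('pics/w6.png',c['frame'])
T=T_wc(c,o);print(o['eef_pos'],o['contact_force'])
W=cloud(c,T);Z=W[...,2]
m=((Z>.044)&(Z<.054)).astype(np.uint8);k,l,s,ce=cv2.connectedComponentsWithStats(m)
for i in range(1,k):
    if s[i,4]>60:
        P=W[l==i];r=cv2.minAreaRect(P[:,:2].astype(np.float32)*1000);print(s[i],np.round(r[0],1),np.round(r[1],1),round(r[2],1))
E
```

```text
[ 0.5063348  -0.08460866  0.36284438] [-0.31171733 -0.48733335 -0.67785072]
[354   0  58  37 304] [ 647.1 -126. ] [42.8 16. ] 83.4
[ 10  84  20  10 178] [545.9 133.1] [ 6.7 12.7] 11.9
[187  84  22  82 847] [546.1  -5.8] [63.3 12.3] 11.9
[ 16 111  24  33 535] [517.2 126.7] [24.3 13. ] 14.2
[ 28 162  18   4  67] [488.8 120.5] [ 3.4 12.2] 9.3
[ 336  189   75   69 2632] [ 494.6 -166.4] [46.5 46.3] 71.5
```

View pics/s6.png

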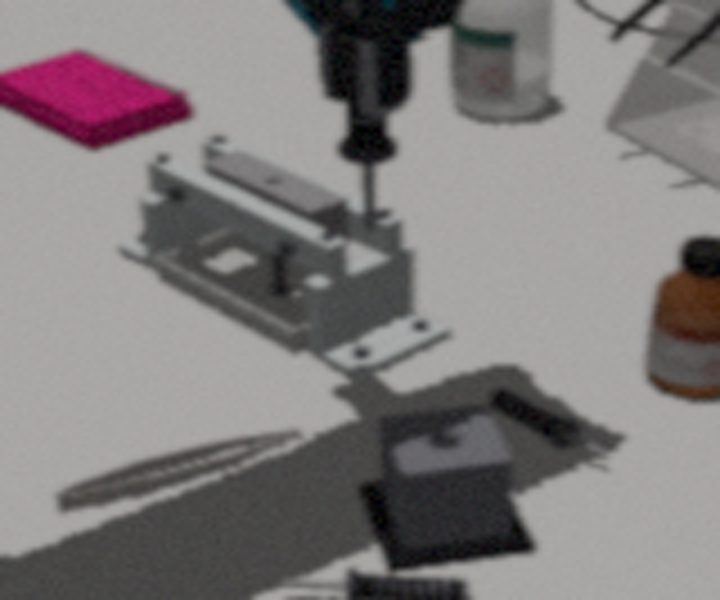

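View pics/w6.png

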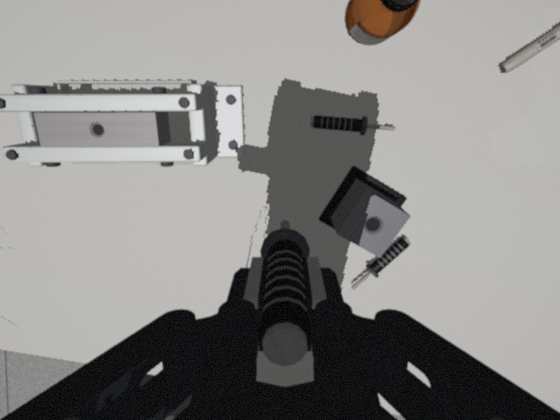

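View pics/t6.png

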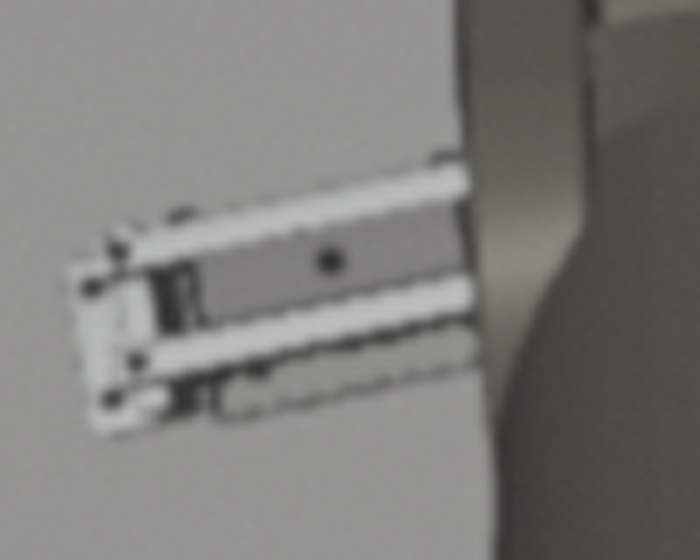

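The pin now stands on the tray, seen at (283,270) in the scene crop. Next I return the punch to the socket at about (0.495, -0.1655).

Emit:
play_rows --pt "-0.005 0.014 0 0" --pt "-0.006 0.016 0 0" --pt "-0.006 0.016 0 0" --pt "-0.006 0.016 0 0" --pt "-0.0047 0.0149 0 0" --pt "0 0 0 0" --pt "0 0 0 0" --pt "0 0 0 0"

```text
t: 20.05
eef_pos: [0.4955, -0.1641, 0.3632]
tool_rot: [-0.0, 0.995, 0.104, 0.0]
contact_force: [0.5, -0.3, -1.5]
gripper_width: 0.187
```

```bash
python3 - <<'E'
from h import *
o=sensors.get_obs();c=read_camera('wrist');cv2.imwrite('pics/w7.png',cv2.resize(c['frame'][130:370,180:400],None,fx=3,fy=2.5));print(o['eef_pos'],o['tool_rot'],o['contact_force'])
T=T_wc(c,o);W=cloud(c,T);Z=W[...,2]
m=((Z>.044)&(Z<.054)).astype(np.uint8);k,l,s,ce=cv2.connectedComponentsWithStats(m)
for i in range(1,k):
    if s[i,4]>60:
        P=W[l==i];r=cv2.minAreaRect(P[:,:2].astype(np.float32)*1000);print(s[i],np.round(r[0],1),np.round(r[1],1),round(r[2],1))
E
```

```text
[ 0.49549792 -0.16405841  0.36317429] [-3.53114647e-04  9.94536338e-01  1.04390321e-01  8.77028629e-05] [ 0.48478172 -0.31763909 -1.52569796]
[  83   45   31   87 1128] [546.5  -5.9] [63.6 12.8] 12.1
[ 61  73  10  34 121] [541.7  15.9] [23.9  2.2] 13.1
[ 250  158   74   71 2730] [ 494.4 -166.4] [46.2 46.6] 71.6
```

View pics/w7.png

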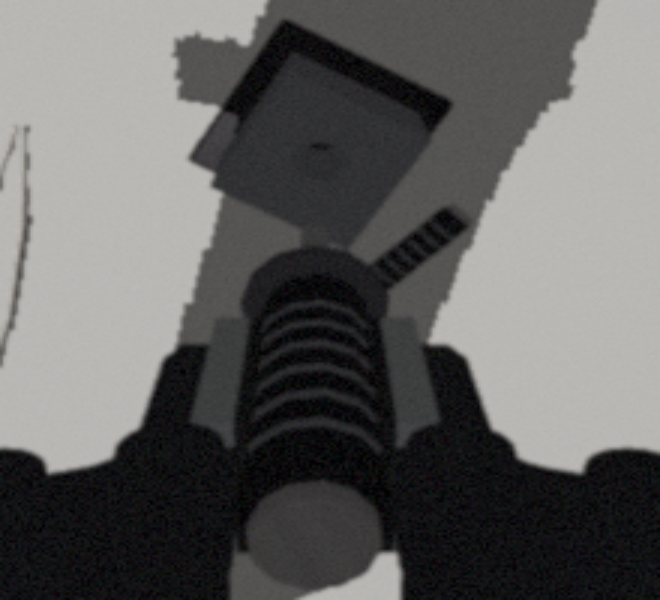

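The nose (u about 286) lines up with the socket (u about 286). Lowering in stages.

Emit:
play_rows --pt "-0.0007 0.0005 0.01 0" --pt "0 0 0.014 0" --pt "0 0 0.014 0" --pt "0 0 0.014 0" --pt "0 0 0.012 0" --pt "0 0 0.005 0" --pt "0 0 0.004 0" --pt "0 0 0.004 0" --pt "0 0 0.004 0" --pt "0 0 0 0"

```text
t: 21.1
eef_pos: [0.4945, -0.1664, 0.282]
tool_rot: [-0.0, 0.995, 0.103, -0.0]
contact_force: [-0.3, -0.2, -1.2]
gripper_width: 0.185
```

Emit:
play_rows --pt "0 0 0.005 0" --pt "0 0 0.007 0" --pt "0 0 0.007 0" --pt "0 0 0.006 0" --pt "0 0 0.003 0" --pt "0 0 0.002 0" --pt "0 0 0 0"

```text
t: 21.8
eef_pos: [0.4945, -0.1663, 0.2519]
tool_rot: [-0.0, 0.995, 0.103, -0.0]
contact_force: [0.2, -0.1, -1.7]
gripper_width: 0.186
```

Emit:
play_rows --pt "0 0 0.001 0" --pt "0 0 0.0005 0" --pt "0 0 0 0"

```text
t: 22.1
eef_pos: [0.4946, -0.1664, 0.2508]
tool_rot: [0.0, 0.995, 0.103, 0.0]
contact_force: [0.3, -0.3, -1.4]
gripper_width: 0.188
```

Emit:
play_rows --pt "0 0 0.0005 0" --pt "0 0 0.0005 0" --pt "0 0 0 0"

```text
t: 22.4
eef_pos: [0.4945, -0.1664, 0.2497]
tool_rot: [0.0, 0.995, 0.103, 0.0]
contact_force: [0.3, 0.3, -1.7]
gripper_width: 0.186
```

Emit:
play_rows --pt "0 0 0.0005 0" --pt "0 0 0 0"

```text
t: 22.6
eef_pos: [0.4946, -0.1664, 0.2496]
tool_rot: [0.0, 0.995, 0.103, 0.0]
contact_force: [-1.4, 0.7, 5.0]
gripper_width: 0.184
```

Emit:
play_rows --pt "0 0 0.0004 0" --pt "0 0 0 0"

```text
t: 22.8
eef_pos: [0.4946, -0.1664, 0.2496]
tool_rot: [0.0, 0.995, 0.103, 0.0]
contact_force: [-3.4, 1.2, 9.0]
gripper_width: 0.188
```

The collar is seated: contact at the same height as at the start. I'll unload, release and retreat.

Emit:
play_rows --pt "0 0 -0.0008 0" --pt "0 0 0 0"

```text
t: 23.0
eef_pos: [0.4946, -0.1664, 0.2497]
tool_rot: [0.0, 0.995, 0.103, 0.0]
contact_force: [0.4, 0.3, 2.4]
gripper_width: 0.186
```

Emit:
play_rows --pt "0 0 0 0" --pt "0 0 0 0" --pt "0 0 0 0" --pt "0 0 0 0" --pt "0 0 0 0" --pt "0 0 0 0" --pt "0 0 0 0" --pt "0 0 0 0" --claw 0.0854

```text
t: 23.8
eef_pos: [0.4945, -0.1664, 0.2496]
tool_rot: [0.0, 0.995, 0.103, 0.0]
contact_force: [-0.1, 0.1, 0.3]
gripper_width: 0.998
```

Emit:
play_rows --pt "0 0 -0.005 0" --pt "0 0 -0.012 0" --pt "0 0 -0.018 0" --pt "0 0 -0.02 0" --pt "0 0 -0.02 0" --pt "0 0 -0.02 0" --pt "0 0 -0.02 0" --pt "0 0 -0.02 0" --pt "0 0 -0.01 0" --pt "0 0 0 0" --pt "0 0 0 0"

```text
t: 24.9
eef_pos: [0.4942, -0.1663, 0.3943]
tool_rot: [-0.0, 0.995, 0.103, -0.0]
contact_force: [0.2, 0.5, 0.5]
gripper_width: 0.997
```

```bash
python3 - <<'E'
from h import *
o=sensors.get_obs();c=read_camera('wrist');T=T_wc(c,o);W=cloud(c,T);Z=W[...,2];cv2.imwrite('pics/w8.png',c['frame']);print(o['eef_pos'],o['contact_force'],o['gripper_width'])
for lo,hi,n in((.044,.054,'block'),(.115,.135,'cap')):
    m=((Z>lo)&(Z<hi)).astype(np.uint8);k,l,s,ce=cv2.connectedComponentsWithStats(m)
    for i in range(1,k):
        if s[i,4]>60:
            P=W[l==i];r=cv2.minAreaRect(P[:,:2].astype(np.float32)*1000);print(n,s[i],np.median(P[:,2]),np.round(r[0],1),np.round(r[1],1))
c=read_camera('scene');cv2.imwrite('pics/s8.png',cv2.resize(c['frame'][150:310,190:400],None,fx=3.6,fy=3.6,interpolation=cv2.INTER_CUBIC))
E
```

```text
[ 0.49423124 -0.16631889  0.39432149] [0.16455426 0.45828073 0.51337646] 0.9965839794238732
block [266   0  28   5  91] 0.047599700592085514 [ 640.9 -132.5] [ 2.8 21.8]
block [101  49  26  78 898] 0.04913817593103009 [546.4  -5.9] [62.9 13.2]
block [80 73 11 31 97] 0.051665362854553476 [543.   13.1] [24.3  8.6]
block [ 251  150   67   59 1506] 0.049464501177320125 [ 494.6 -166.5] [46.2 46.4]
cap [273 193  24  26 477] 0.12496506289526524 [ 495.7 -166.9] [16.5 17.6]
```

View pics/s8.png

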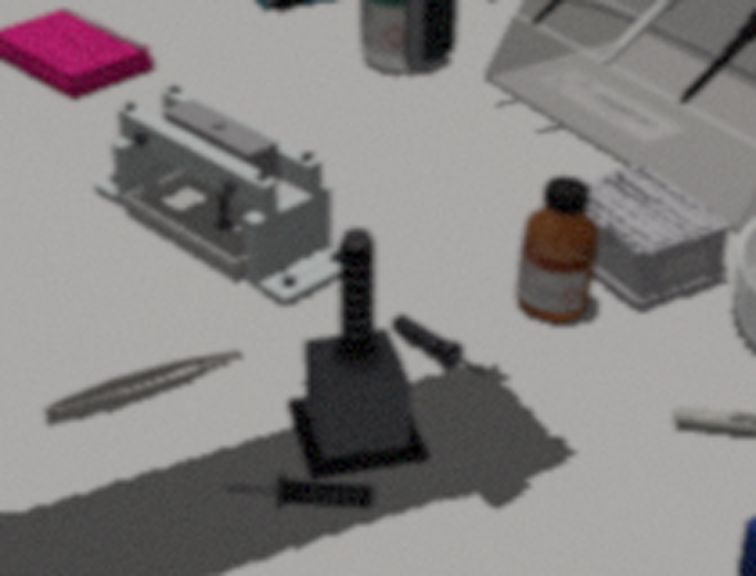

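View pics/w8.png

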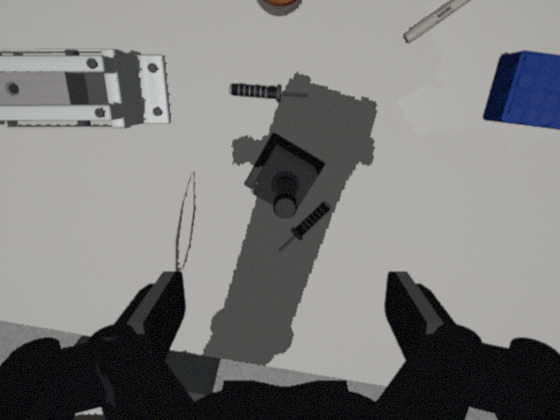

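The punch is upright and home, with the cap at z about 0.125, as at the start. The pin stands on the tray at (225,205) in the scene crop. The bottle, forceps and marker look unmoved, and the gripper is clear of everything. Handing in.

```bash
python3 -c "
from station import bot
print(bot.hand_in())"
```

```text
the job is handed in; nothing more can be done
None
```

The pin is out and standing on the tray under the link, and the punch is back upright in its holder. I handed the job in at about 25 s of the 69 s allowed.

- **Feeling for the hole:** I slid the tip along the link's top under about 6 N until it dropped into the hole.
- **Pushing the pin:** the readings I took during the push were 3–7 N, below the stated 9–13 N, and they fell to zero at about 22 mm depth, where the pin should come loose. I read the force only at the end of each short step, so brief peaks in between were not seen. The scene camera then showed the pin on the tray.
- **Returning the punch:** the collar seated at the same arm height as when I gripped it (0.2496 against 0.2497 m). I pressed it home with about 9 N and released it. Afterwards the cap was at z ≈ 0.125 m, over the holder's centre to about 1 mm.
- **Bystanders:** the bottle, forceps and marker look unmoved in the last pictures. I compared them by eye and did not measure them.
- **Decoys:** the two small lookalike punches, upright at the start, were found lying down after the first approach. The fingertips were then more than 0.1 m above them, so they appear to have tipped on their own.

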